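Hold the colony picker ready over the cloning ring

ROBOT

A 7-joint arm with a two-finger parallel gripper is mounted at the origin on the work surface. World frame = base frame: x ahead of the robot, y to its left, z up, the work surface at z = 0. Lengths are in m, angles in rad, forces in N, time in s.
With the tool pointing down it reaches from about 0.425 to 0.875 m from the base axis. Payload 4.7 kg.
Tool frame: the origin (TCP) lies on the centre line of the jaws, within the pads' length; the fingertips stand 8 mm ahead of it and the grasp point (between the pads) lies 11 mm behind it; z points along the fingers, y is the line along which they close (so a half turn about z gives the same grasp; the last joint's range is limited). The gripper opens to 87 mm and grips with 3 to 60 N. Pads are 19 mm wide; open, the fingers measure 117 mm over their backs; the gripper's body (75 mm by 190 mm) begins 51 mm behind the grasp point.
Start: joints at [1.209, 0.321, -0.07, 1.45, 0.023, 1.371, -0.057], TCP at [0.239, -0.605, 0.231] pointing down, gripper open.
Joint ranges: [-2.86, 2.86], [-0.3, 2.09], [-1.38, 1.24], [0.06, 2.45], [-1.56, 4.7], [0.09, 2.05], [-2.69, 2.69]. Speed limits (rad/s): [2.57, 2.57, 3.14, 3.14, 3.14, 3.14, 3.14].

INTERFACE

Orientations are given as a rotation vector (axis times angle).
In Python, from station import * gives the robot as it stands.
- The arm moves only by the tool jog_arm, never from a script. Its argument "deltas" is a list of rows, each an object of numbers: "x", "y", "z": the shift along the world's x, y, z in mm; "turn": the turn about the world's z in rad; "claw": the opening, from 0 (shut) to 1 (fully open). A call has 1 to 5 rows; each row is the pose to reach, as a shift and turn from the pose commanded when the call began; what a row does not reach only later rows make up. A row lasts 1/8 s, in which the tool goes at most 62.5 mm and 10.7 degrees, less where a joint would pass 70% of its speed; a pose out of reach is approached as far as the arm can. A call with a gripper value outside its range is refused whole. The fingers move at their own pace and stop on an object; "force" is the grip in N (left out, the last holds). Time passes only in rows, so rows that repeat a pose let the fingers close. It gives the time, the measured TCP pose, the force, the opening and the grip force at its end, in the units of the state.
- get_state(): the state, without advancing time (a new reading comes with each control period).
- read_camera(name): name is "side" or "top" or "wrist"; returns the picture (384x512x3 uint8, blue, green, red); there is no depth.
- camera_model(name): a dict with "intrinsics" (3x3 intrinsics, pixels), "dist" ([k1, k2, p1, p2, k3] as OpenCV has them; the pictures are not rectified), "rvec" (rotation vector, rad) and "tvec" (3), from world to camera coordinates, as OpenCV has them; the wrist camera has in their place "T_tool_cam" (4x4, takes a point from camera to tool coordinates, whose origin is the TCP and whose axes are the flange's). Camera axes: x right, y down, z forward; pixel columns grow to the right and rows downward; lengths in m; the calibration is good to about 2 mm. A picture is of the moment at which its call begins: read the wrist's pose just before it. camera_model takes no time and is no camera call.
- hand_in(): hands the job in; it is judged then, once.
The state is a dict: "time_s": time; "joints": joint angles; "qd": joint speeds; "joint_efforts": joint torques, N m; "position": TCP position; "tool_rot": TCP orientation; "ft_force": force on the tool from outside, world axes, zero at the start; "ft_torque": the same for the moment, N m; "finger_gap": finger opening in m; "grasp_force": force on a finger pad.
Only numpy, scipy, OpenCV 4.12 (cv2) and the standard library are available. Lean on these libraries where they do the work, as an engineer would, in place of code of your own. Each camera call takes 0.05 s, during which the arm holds its last target. There are 200 camera calls.

TASK

Pull the colony picker, the tallest of the three tools, up out of the tool stand, carry it clear of the tube rack and hold it upright with its tip centred about a centimetre above the top of the smaller of the two steel rings in the open dish, the picker touching neither the rings nor the dish. The job finishes there, with the gripper still holding the picker motionless in the air; leave everything else where it is.

Things in the scene. Friction and masses are not known exactly. Their poses are not given: they have to be found in the camera images.
- picker: Colony picker, 70 g, 160 mm long, upright in any hole of the stand, its tallest tool. Origin at the pointed lower tip, z up the tool. From the tip: 8 mm thick shaft (14 mm taper) to 62 mm; round collar 26 mm wide from 62 to 68 mm, resting on the stand's top; plain round handle 16 mm thick from 68 to 160 mm. In the stand the tip is 18 mm, the handle's top 178 mm above the table.
- stand: Fixed aluminium tool stand, a block 190 x 60 x 80 mm high, origin at the centre of its underside, long side along its x axis. Three vertical holes, 11 mm wide and 70 mm deep, at its x = -65, 0 and +65 mm.
- spatula: Short spatula in another hole of the stand: same shaft and collar as the picker, above it a flat blade 16 x 3 mm; its top is 128 mm above the table. Origin at its lower end. Leave it there.
- scriber: Short scriber in another hole of the stand: same shaft and collar, above it a 10 mm thick rod with a 14 mm ball on top; its top is 129 mm above the table. Origin at its lower end. Leave it there.
- stage: Fixed flat black warming stage, 160 x 160 x 20 mm high, origin at the centre of its underside. Stage and tool stand lie one on each side of the tube rack; which is left or right varies.
- dish: Open clear round dish fixed on the stage, 110 mm outer diameter, 15 mm high, wall 2 mm, floor 3 mm thick; origin at the centre of its underside, 20.5 mm above the table. Rim 35.5 mm above the table.
- ring_small: The target: the smaller steel cloning ring, loose, standing in the dish: outer diameter 22 mm, bore 15 mm, 12 mm high. Origin at the centre of its underside (23.5 mm above the table), z up; its top is 35.5 mm above the table.
- ring_large: The other steel ring in the same dish, loose: outer diameter 34 mm, bore 26 mm, 8 mm high. Origin at the centre of its underside.
- tube_rack: White rack of ten capped tubes, loose, 220 mm (its x) x 80 mm (its y), 55 mm high, caps up to 112 mm above the table; origin at the centre of its underside. It stands between the tool stand and the stage, long side roughly along world x.
- bottle: Capped amber bottle, loose, 68 mm in diameter, 140 mm high, beyond the rack. Origin at the centre of its underside.
- flask: Flat clear culture flask with an orange cap, loose, lying, about 95 x 80 x 34 mm plus a neck and cap 33 mm long towards its -x. Origin at the centre of the underside of its clear box.
- slide_box: Carton of slides, loose, 80 x 110 x 51 mm high. Origin at the centre of its underside.
- remote: Small black remote control lying on the table, 85 x 40 x 9 mm. Origin at the centre of its underside.

How it is judged:
By the outcome, as a careful person would: the job done as asked, in the order asked, and still so for the second after the job is handed in, while the arm keeps its last pose, push and grip.
It also fails if it takes over 45 s, if anything falls off the work surface, if the arm or the gripper's body presses on something with over 40 N, if the wrist force passes 120 N, or if a joint passes its speed limit or range.

## Working session

There is one attempt and no reset: what is moved stays moved. The work goes in short steps, Python scripts to look and compute and a tool call to move; the robot and the scene stay as the last step left them, time stands still between calls to the robot, and variables do not carry over. Pictures are saved under pics/ and viewed, at most 10 in all, crops included, and the job is handed in when it is done.

Besides the shell and the picture viewer there is one more tool, called as name([rows], argument=value, ...), one row to a line, values as JSON. jog_arm: Moves the arm, as the interface text tells. Its arguments: {"type":"object","properties":{"deltas":{"type":"array"},"force":{"type":"number"}},"required":["deltas"]}

```bash
mkdir -p pics; ls
python3 - <<'E'
from station import *
import cv2
for n in("side","top","wrist"):
    cv2.imwrite(f"pics/{n}0.png",cv2.resize(read_camera(n),(800,600),interpolation=cv2.INTER_CUBIC))
s=get_state();print(s["time_s"],s["position"],s["tool_rot"],s["finger_gap"])
for n in("side","top"):
    m=camera_model(n);print(m)
E
```

```text
pics
0.15 [ 0.23834894 -0.60429799  0.22971933] [-3.08493721e+00 -5.86610490e-01  6.01197045e-04] 0.0871114483265164
{'intrinsics': array([[368.50172142,   0.        , 256.18997356],
       [  0.        , 368.50172142, 186.27750703],
       [  0.        ,   0.        ,   1.        ]]), 'dist': array([0.01784078, 0.        , 0.        , 0.        , 0.        ]), 'rvec': array([ 0.35116557, -2.74443367,  1.24922561]), 'tvec': array([0.60273682, 0.06945848, 0.91711875])}
{'intrinsics': array([[482.3393393 ,   0.        , 244.50313667],
       [  0.        , 482.3393393 , 196.19605316],
       [  0.        ,   0.        ,   1.        ]]), 'dist': array([-0.12860587,  0.        ,  0.        ,  0.        ,  0.        ]), 'rvec': array([ 2.18373674, -2.16879274,  0.13166831]), 'tvec': array([0.09193676, 0.59815333, 1.17564435])}
```

View pics/side0.png

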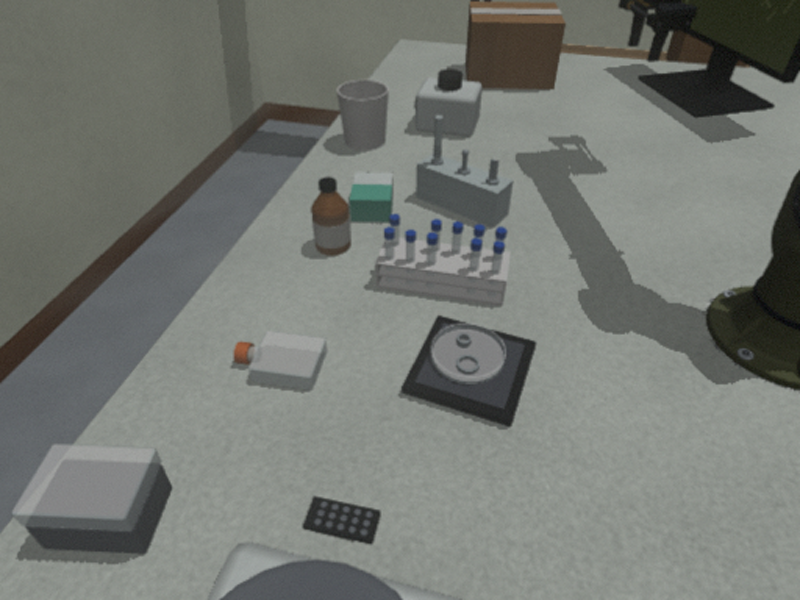

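View pics/top0.png

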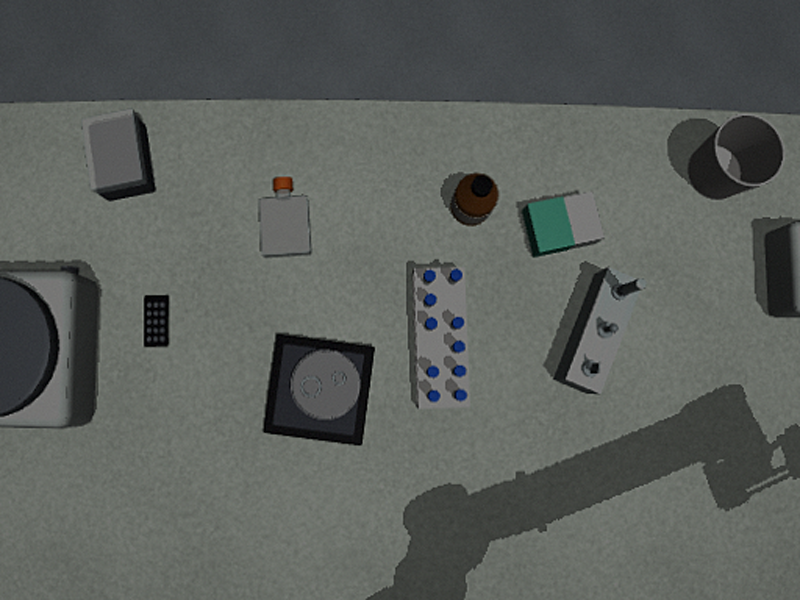

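Side view: picker at the stand's far end, top ≈(438,118), collar (437,160); the small ring is at (464,341). Top view: picker top ≈(632,285), small ring (338,378), large ring (311,386). Next, enlarge these spots.

Run:
```python
from station import *
import cv2,numpy as np
I={n:read_camera(n) for n in("side","top")}
t=[]
for n,u,v in(("side",260,65),("side",258,195),("top",360,165),("top",168,214)):
    c=cv2.resize(I[n][v:v+60,u:u+80],(400,300),interpolation=cv2.INTER_CUBIC)
    c=cv2.convertScaleAbs(c,alpha=1.4)
    for k in range(0,80,10):
        cv2.line(c,(k*5,0),(k*5,6),(0,255,255),1)
        if k<60: cv2.line(c,(0,k*5),(6,k*5),(0,255,255),1)
    t.append(c)
cv2.imwrite("pics/m1.png",np.vstack([np.hstack(t[:2]),np.hstack(t[2:])]))
```

```text
(no output)
```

View pics/m1.png

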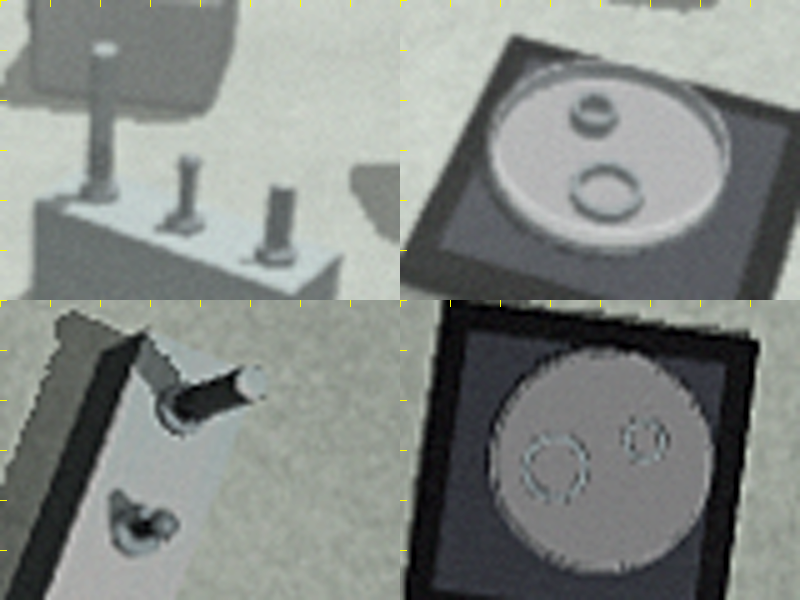

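The montage shows the picker's top at tile (105,48) side and (252,83) top. Its handle foot is at (100,188) and (182,108). The small ring's top is at (196,104) and (245,141), the large ring at (206,188) and (155,168), and the middle tool (with its collar) at (186,222) and (140,230). Next, triangulate these.

```bash
cat > h.py <<'E'
from station import *
import cv2,numpy as np
def ray(n,uv,m=None,T=None):
    m=m or camera_model(n)
    p=cv2.undistortPoints(np.array([[uv]],float),m["intrinsics"],m["dist"])[0,0]
    if T is None:
        R=cv2.Rodrigues(m["rvec"])[0]; return -R.T@m["tvec"],R.T@np.r_[p,1]
    return T[:3,3],T[:3,:3]@np.r_[p,1]
def tri(rays):
    A=np.zeros((3,3));b=np.zeros(3);P=[]
    for c,d in rays:
        d=d/np.linalg.norm(d);M=np.eye(3)-np.outer(d,d);A+=M;b+=M@c;P.append((M,c))
    x=np.linalg.solve(A,b);return x,[np.linalg.norm(M@(x-c)) for M,c in P]
def atz(r,z): c,d=r; return c+d*(z-c[2])/d[2]
def wpose(s):
    T=np.eye(4);T[:3,:3]=cv2.Rodrigues(np.array(s["tool_rot"]))[0];T[:3,3]=s["position"]
    return T@camera_model("wrist")["T_tool_cam"]
E
python3 - <<'E'
from h import *
np.set_printoptions(precision=4,suppress=True)
for k,a,b,z in(("top",(280.6,74.2),(410,181.2),.178),("foot",(279.6,102.2),(396,186.2),.086),("small",(296.8,215.4),(216.6,241.8),.0355),("large",(298.8,232.2),(198.6,247.2),.0315),("mid",(296.8,109),(387.6,210.6),.086),("cap_x+y-",(0.64*501,.64*246),(.64*460,.64*395),.112)):
    r=[ray("side",a),ray("top",b)];x,e=tri(r);print(k,x,np.round(e,4),[atz(q,z)[:2] for q in r])
s=get_state();R=cv2.Rodrigues(s["tool_rot"])[0];print(R)
print(camera_model("wrist"))
E
```

```text
top [ 0.6184 -0.274   0.1764] [0.0007 0.0007] [array([ 0.617 , -0.2705]), array([ 0.6189, -0.2734])]
foot [ 0.6179 -0.2727  0.0836] [0.0014 0.0014] [array([ 0.6157, -0.2682]), array([ 0.619 , -0.2717])]
small [0.4824 0.1642 0.0343] [0.001 0.001] [array([0.4813, 0.1654]), array([0.4834, 0.1643])]
large [0.4691 0.2091 0.0277] [0.0006 0.0006] [array([0.4683, 0.2125]), array([0.4697, 0.2088])]
mid [ 0.5584 -0.2515  0.079 ] [0.0015 0.0015] [array([ 0.5553, -0.239 ]), array([ 0.5594, -0.2491])]
cap_x+y- [ 0.4556 -0.0235  0.0737] [0.0022 0.0022] [array([0.4512, 0.029 ]), array([ 0.4583, -0.0188])]
[[ 0.9302  0.3671 -0.0004]
 [ 0.3671 -0.9302  0.0007]
 [-0.0001 -0.0008 -1.    ]]
{'intrinsics': array([[298.5674,   0.    , 251.7936],
       [  0.    , 298.5674, 193.9183],
       [  0.    ,   0.    ,   1.    ]]), 'dist': array([-0.0119,  0.    ,  0.    ,  0.    ,  0.    ]), 'T_tool_cam': array([[ 0.0002, -0.9583, -0.2857,  0.0789],
       [ 1.    ,  0.0005, -0.0012,  0.0007],
       [ 0.0014, -0.2857,  0.9583, -0.1548],
       [ 0.    ,  0.    ,  0.    ,  1.    ]])}
```

View pics/wrist0.png

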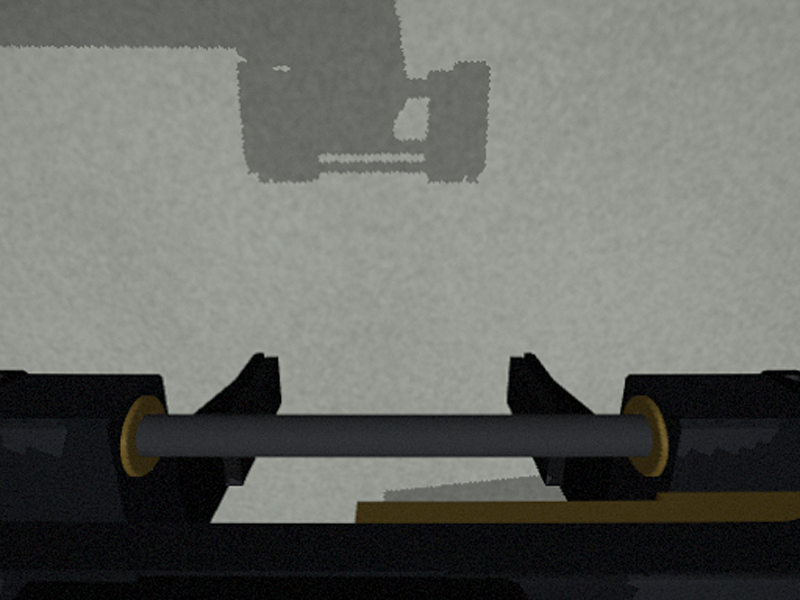

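Checks hold: picker top at z 0.176 (0.178 expected) and ring top at z 0.034 (0.0355). The picker to middle hole distance is 64 mm (65). The wrist view shows only table between the open fingers. Moving to hover above the picker.

jog_arm([
  {"x": 30,"y": 26,"z": 10,"claw": 1},
  {"x": 72,"y": 63,"z": 20},
  {"x": 114,"y": 100,"z": 30},
  {"x": 156,"y": 137,"z": 30},
  {"x": 198,"y": 173,"z": 30},
])

```text
$.deltas[0]: bad value
```

jog_arm([
  {"x": 42,"y": 37},
  {"x": 84,"y": 74},
  {"x": 126,"y": 111},
  {"x": 160,"y": 141},
  {"x": 181,"y": 159},
])

```text
$.deltas[0]: bad value
```

jog_arm([
  {"x": 0},
  {"x": 0},
  {"x": 0},
])

```text
$.deltas[0]: bad value
```

Run:
```python
from h import *
s=get_state();im=read_camera("wrist");T=wpose(s)
print(s["time_s"],s["position"],s["tool_rot"],s["joints"],s["ft_force"])
cv2.imwrite("pics/w1.png",cv2.resize(im,(800,600),interpolation=cv2.INTER_CUBIC))
m=camera_model("wrist");Ti=np.linalg.inv(T)
for p in((.6185,-.2735,.178),(.6185,-.2735,.086)):
    print(cv2.projectPoints(np.array([p]),cv2.Rodrigues(Ti[:3,:3])[0],Ti[:3,3],m["intrinsics"],m["dist"])[0].ravel()*800/512)
np.save("T1.npy",T)
```

```text
0.25 [ 0.23845395 -0.60444053  0.23008803] [-3.08551724e+00 -5.86797042e-01  3.60140666e-04] [ 1.20907857  0.32137283 -0.07009757  1.45100979  0.02261494  1.37080167
 -0.05688154] [-0.34075807  0.61760649 -0.60519351]
[ -196.70117753 -1232.63533031]
[ -15.74335594 -826.8668101 ]
```

View pics/w1.png

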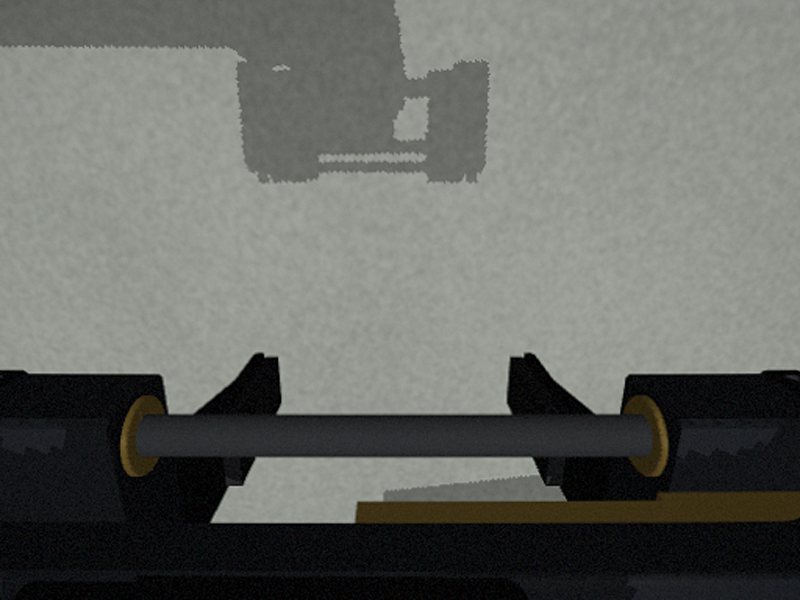

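The moves were refused because each row needs all five values, so the arm has not moved and the wrist view is unchanged. I'll send complete rows.

jog_arm([
  {"x": 30,"y": 26,"z": 10,"turn": 0,"claw": 1},
  {"x": 72,"y": 63,"z": 20,"turn": 0,"claw": 1},
  {"x": 114,"y": 100,"z": 30,"turn": 0,"claw": 1},
  {"x": 156,"y": 137,"z": 30,"turn": 0,"claw": 1},
  {"x": 198,"y": 173,"z": 30,"turn": 0,"claw": 1},
], force=30)

```text
time_s: 0.92
position: [0.4378, -0.4304, 0.261]
tool_rot: [3.085, 0.587, 0.001]
ft_force: [1.1, -0.3, -0.5]
finger_gap: 0.0869
grasp_force: 0.0
```

jog_arm([
  {"x": 42,"y": 37,"z": 0,"turn": 0,"claw": 1},
  {"x": 84,"y": 74,"z": 0,"turn": 0,"claw": 1},
  {"x": 126,"y": 111,"z": 0,"turn": 0,"claw": 1},
  {"x": 160,"y": 141,"z": 0,"turn": 0,"claw": 1},
  {"x": 181,"y": 159,"z": 0,"turn": 0,"claw": 1},
])

```text
time_s: 1.55
position: [0.6194, -0.2696, 0.2604]
tool_rot: [-3.084, -0.592, -0.001]
ft_force: [-0.1, -0.5, -0.1]
finger_gap: 0.0869
grasp_force: 0.0
```

jog_arm([
  {"x": 0,"y": 0,"z": 0,"turn": 0,"claw": 1},
  {"x": 0,"y": 0,"z": 0,"turn": 0,"claw": 1},
])

```text
time_s: 1.8
position: [0.6168, -0.2738, 0.2604]
tool_rot: [3.086, 0.585, -0.002]
ft_force: [-0.1, -1.0, -1.0]
finger_gap: 0.0872
grasp_force: 0.0
```

Run:
```python
from h import *
s=get_state();im=read_camera("wrist");T=wpose(s)
print(s["time_s"],s["position"],s["tool_rot"],s["joints"],s["ft_force"])
cv2.imwrite("pics/w2.png",cv2.resize(im,(800,600),interpolation=cv2.INTER_CUBIC))
m=camera_model("wrist");Ti=np.linalg.inv(T)
for p in((.6185,-.2735,.178),(.6185,-.2735,.086)):
    print(cv2.projectPoints(np.array([p]),cv2.Rodrigues(Ti[:3,:3])[0],Ti[:3,3],m["intrinsics"],m["dist"])[0].ravel()*800/512)
np.save("T1.npy",T)
```

```text
1.8 [ 0.61679244 -0.27384385  0.26038467] [ 3.08588357e+00  5.84895272e-01 -1.76575228e-03] [ 0.61814873  0.38281561 -0.32869018  1.32689199  0.12295369  1.45209082
 -0.89913419] [-0.10294731 -1.03965326 -0.96679407]
[393.19525678 314.41607353]
[393.35884213 274.94217995]
```

View pics/w2.png

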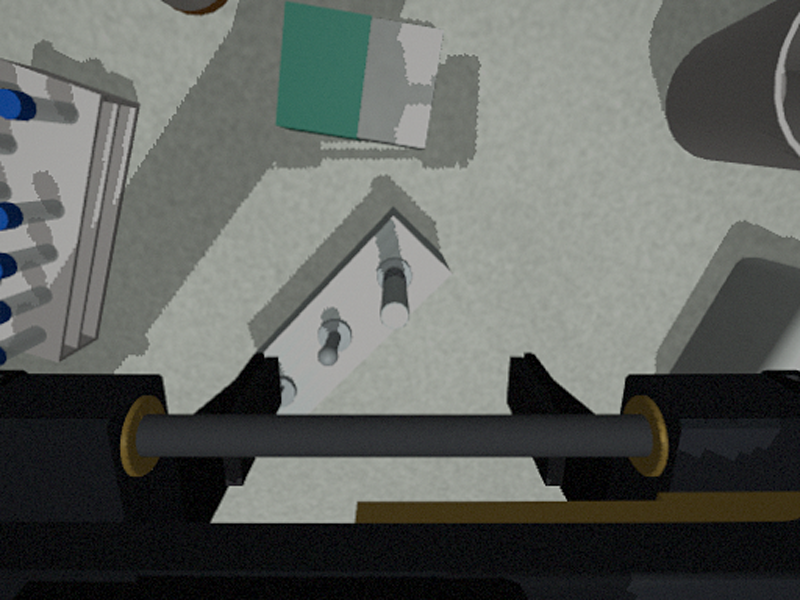

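The picker's top appears at (395,314), against a prediction of (393,314), so the position is confirmed by a third view. Descending and gripping.

jog_arm([
  {"x": 0,"y": 0,"z": -35,"turn": 0,"claw": 0.7},
  {"x": 0,"y": 0,"z": -75,"turn": 0,"claw": 0.7},
  {"x": 0,"y": 0,"z": -110,"turn": 0,"claw": 0.7},
  {"x": 0,"y": 0,"z": -124,"turn": 0,"claw": 0.7},
  {"x": 0,"y": 0,"z": -124,"turn": 0,"claw": 0.5},
])

```text
time_s: 2.48
position: [0.6167, -0.2736, 0.1363]
tool_rot: [-3.086, -0.585, 0.002]
ft_force: [-0.6, -0.9, 1.1]
finger_gap: 0.0569
grasp_force: 0.0
```

jog_arm([
  {"x": 0,"y": 0,"z": 0,"turn": 0,"claw": 0},
  {"x": 0,"y": 0,"z": 0,"turn": 0,"claw": 0},
  {"x": 0,"y": 0,"z": 0,"turn": 0,"claw": 0},
  {"x": 0,"y": 0,"z": 0,"turn": 0,"claw": 0},
  {"x": 0,"y": 0,"z": 0,"turn": 0,"claw": 0},
], force=30)

```text
time_s: 3.1
position: [0.6177, -0.2727, 0.1368]
tool_rot: [3.086, 0.587, 0.0]
ft_force: [-0.5, -0.2, 0.9]
finger_gap: 0.0152
grasp_force: 30.0
```

Gripped at about 16 mm with no side load. Lifting straight up.

jog_arm([
  {"x": 0,"y": 0,"z": 8,"turn": 0,"claw": 0},
  {"x": 0,"y": 0,"z": 28,"turn": 0,"claw": 0},
  {"x": 0,"y": 0,"z": 53,"turn": 0,"claw": 0},
  {"x": 0,"y": 0,"z": 80,"turn": 0,"claw": 0},
  {"x": 0,"y": 0,"z": 105,"turn": 0,"claw": 0},
])

```text
time_s: 3.72
position: [0.6177, -0.2724, 0.2444]
tool_rot: [3.086, 0.587, 0.002]
ft_force: [0.3, 0.6, 0.5]
finger_gap: 0.015
grasp_force: 30.0
```

jog_arm([
  {"x": 0,"y": 0,"z": 20,"turn": 0,"claw": 0},
  {"x": 0,"y": 0,"z": 38,"turn": 0,"claw": 0},
  {"x": 0,"y": 0,"z": 45,"turn": 0,"claw": 0},
  {"x": 0,"y": 0,"z": 45,"turn": 0,"claw": 0},
])

```text
time_s: 4.22
position: [0.6176, -0.2726, 0.2867]
tool_rot: [3.086, 0.587, 0.0]
ft_force: [0.6, -0.0, -0.7]
finger_gap: 0.0151
grasp_force: 30.0
```

Run:
```python
from h import *
s=get_state();print(s["time_s"],s["position"],s["finger_gap"],s["grasp_force"],s["ft_force"],s["joints"])
t=[]
p=np.array([[.618,-.273,.17]])
for n,w,h in(("side",100,150),("top",100,150)):
    m=camera_model(n);u,v=cv2.projectPoints(p,m["rvec"],m["tvec"],m["intrinsics"],m["dist"])[0].ravel()
    u=int(np.clip(u-w/2,0,512-w));v=int(np.clip(v-h/2,0,384-h));print(n,u,v)
    t.append(cv2.resize(read_camera(n)[v:v+h,u:u+w],(400,600),interpolation=cv2.INTER_CUBIC))
cv2.imwrite("pics/l1.png",np.hstack(t))
```

```text
4.225 [ 0.61758178 -0.27263484  0.28669197] 0.015114188981344001 29.999267365783453 [ 0.55330462 -0.0330658  -0.66479677] [ 0.61504972  0.37673467 -0.33042691  1.28313004  0.11995514  1.50083959
 -0.89707469]
side 230 1
top 358 107
```

View pics/l1.png

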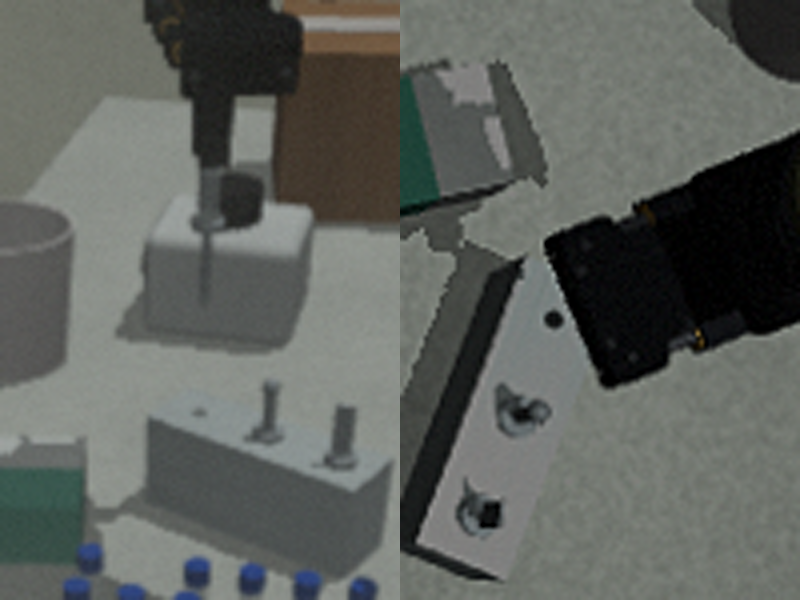

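The picker is out and upright, its tip at side tile (205,303). The hole is empty and the other two tools are in place. Carrying it over the rack with the tip at about 0.168 m, against 0.112 m caps.

jog_arm([
  {"x": -5,"y": 16,"z": 0,"turn": 0,"claw": 0},
  {"x": -14,"y": 45,"z": 0,"turn": 0,"claw": 0},
  {"x": -25,"y": 80,"z": 0,"turn": 0,"claw": 0},
  {"x": -36,"y": 116,"z": 0,"turn": 0,"claw": 0},
  {"x": -47,"y": 152,"z": 0,"turn": 0,"claw": 0},
])

```text
time_s: 4.95
position: [0.5694, -0.118, 0.2861]
tool_rot: [-3.085, -0.589, 0.001]
ft_force: [-0.2, 0.3, -0.3]
finger_gap: 0.0154
grasp_force: 30.0
```

jog_arm([
  {"x": -11,"y": 36,"z": 0,"turn": 0,"claw": 0},
  {"x": -22,"y": 72,"z": 0,"turn": 0,"claw": 0},
  {"x": -33,"y": 108,"z": 0,"turn": 0,"claw": 0},
  {"x": -44,"y": 144,"z": 0,"turn": 0,"claw": 0},
  {"x": -55,"y": 180,"z": 0,"turn": 0,"claw": 0},
])

```text
time_s: 5.58
position: [0.5139, 0.0615, 0.2861]
tool_rot: [3.086, 0.589, -0.001]
ft_force: [0.0, 1.7, -0.1]
finger_gap: 0.0153
grasp_force: 30.0
```

jog_arm([
  {"x": -11,"y": 35,"z": 0,"turn": 0,"claw": 0},
  {"x": -21,"y": 68,"z": 0,"turn": 0,"claw": 0},
  {"x": -29,"y": 92,"z": 0,"turn": 0,"claw": 0},
  {"x": -33,"y": 104,"z": 0,"turn": 0,"claw": 0},
  {"x": -33,"y": 104,"z": 0,"turn": 0,"claw": 0},
])

```text
time_s: 6.2
position: [0.4818, 0.1641, 0.2864]
tool_rot: [3.085, 0.59, -0.0]
ft_force: [1.0, -1.1, -0.7]
finger_gap: 0.0153
grasp_force: 30.0
```

jog_arm([
  {"x": 0,"y": 0,"z": -15,"turn": 0,"claw": 0},
  {"x": 0,"y": 0,"z": -40,"turn": 0,"claw": 0},
  {"x": 0,"y": 0,"z": -65,"turn": 0,"claw": 0},
  {"x": 0,"y": 0,"z": -80,"turn": 0,"claw": 0},
  {"x": 0,"y": 0,"z": -80,"turn": 0,"claw": 0},
])

```text
time_s: 6.82
position: [0.4819, 0.1623, 0.2051]
tool_rot: [3.087, 0.585, -0.005]
ft_force: [-1.7, -0.2, -0.5]
finger_gap: 0.0154
grasp_force: 30.0
```

Run:
```python
from h import *
s=get_state();T=wpose(s);print(s["time_s"],s["position"],s["finger_gap"]);np.save("T3.npy",T)
W=read_camera("wrist");S=read_camera("side")
m=camera_model("wrist");Ti=np.linalg.inv(T)
print(cv2.projectPoints(np.array([[.4825,.164,.0355]]),cv2.Rodrigues(Ti[:3,:3])[0],Ti[:3,3],m["intrinsics"],m["dist"])[0])
print(np.linalg.norm(ray("side",(0,0))[0]-np.array([.48,.16,.04])))
a=cv2.resize(W[60:300,160:320],(400,600),interpolation=cv2.INTER_CUBIC)  # 2.5x
b=cv2.resize(S[120:255,253:343],(400,600),interpolation=cv2.INTER_CUBIC) # 4.444x
cv2.imwrite("pics/r1.png",cv2.convertScaleAbs(np.hstack([a,b]),alpha=1.3))
```

```text
6.825 [0.48189543 0.16231161 0.2051089 ] 0.015426171446428221
[[[250.40764394 177.17202973]]]
0.8732093856105926
```

View pics/r1.png

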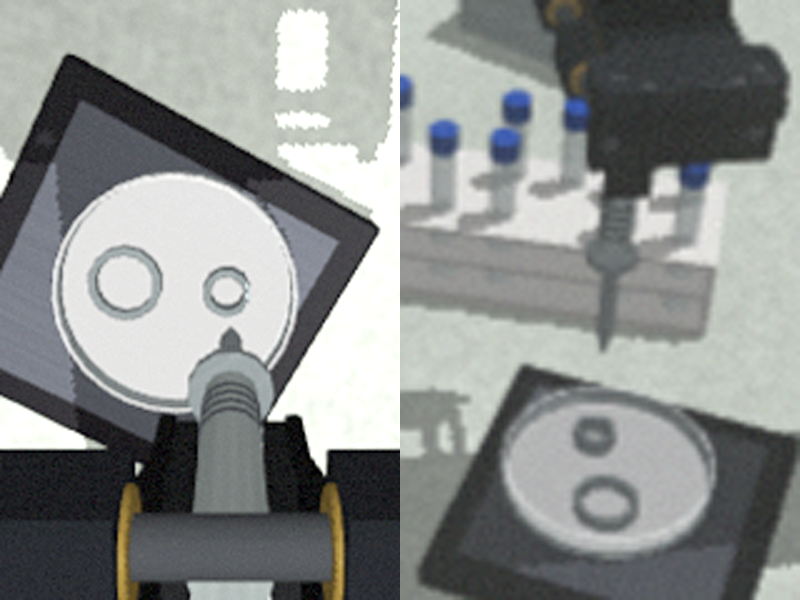

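The wrist tile shows the tip at (231,328) and the small ring's top at (226,290). The side tile shows the tip at (204,352) and the ring at (194,431). Next, triangulate both.

Run:
```python
from h import *
np.set_printoptions(precision=4,suppress=True)
T=np.load("T3.npy")
T[:3,3]  # sensed pose
t=[ray("wrist",(252.1,190.9),T=T),ray("side",(298.5,198.8))]
x,e=tri(t);print("tip",x,np.round(e,4))
r=[ray("wrist",(250.1,175.7),T=T),ray("side",(296.3,216.6)),ray("top",(216.6,241.8))]
x2,e=tri(r);print("ring",x2,np.round(e,4),[atz(q,.0355)[:2] for q in r])
for z in(.086,.088): print([atz(q,z)[:2] for q in t])
# top view of tip column for consistency: side vs wrist systematic offset at the ring
```

```text
tip [0.4817 0.1616 0.0852] [0.0001 0.0001]
ring [0.4828 0.1645 0.0303] [0.0001 0.0005 0.0006] [array([0.4839, 0.1649]), array([0.4818, 0.1695]), array([0.4834, 0.1643])]
[array([0.482 , 0.1617]), array([0.4816, 0.1624])]
[array([0.4826, 0.1619]), array([0.4814, 0.1646])]
```

Tip measured at (0.482, 0.162, 0.086) and ring at (0.483, 0.1645). Shifting +1, +2 mm and lowering.

jog_arm([
  {"x": 1,"y": 2,"z": -10,"turn": 0,"claw": 0},
  {"x": 1,"y": 2,"z": -25,"turn": 0,"claw": 0},
  {"x": 1,"y": 2,"z": -37,"turn": 0,"claw": 0},
  {"x": 1,"y": 2,"z": -42,"turn": 0,"claw": 0},
  {"x": 1,"y": 2,"z": -42,"turn": 0,"claw": 0},
])

```text
time_s: 7.55
position: [0.4833, 0.1653, 0.1641]
tool_rot: [-3.086, -0.587, 0.001]
ft_force: [0.4, 0.4, -0.8]
finger_gap: 0.0151
grasp_force: 30.0
```

jog_arm([
  {"x": 0,"y": 0,"z": 0,"turn": 0,"claw": 0},
  {"x": 0,"y": 0,"z": 0,"turn": 0,"claw": 0},
  {"x": 0,"y": 0,"z": 0,"turn": 0,"claw": 0},
])

```text
time_s: 7.92
position: [0.4837, 0.1654, 0.1649]
tool_rot: [3.086, 0.587, 0.001]
ft_force: [0.6, -0.3, -0.8]
finger_gap: 0.0152
grasp_force: 30.0
```

Run:
```python
from h import *
s=get_state();T=wpose(s);print(s["time_s"],s["position"],s["finger_gap"]);np.save("T4.npy",T)
W=read_camera("wrist");S=read_camera("side")
m=camera_model("wrist");Ti=np.linalg.inv(T)
print(cv2.projectPoints(np.array([[.4832,.1645,.0355]]),cv2.Rodrigues(Ti[:3,:3])[0],Ti[:3,3],m["intrinsics"],m["dist"])[0])
a=cv2.resize(W[130:250,210:290],(400,600),interpolation=cv2.INTER_CUBIC)  # 5x
b=cv2.resize(S[165:240,270:320],(400,600),interpolation=cv2.INTER_CUBIC) # 8x
cv2.imwrite("pics/r2.png",cv2.convertScaleAbs(np.hstack([a,b]),alpha=1.1))
```

```text
7.925 [0.48372371 0.16537833 0.1648732 ] 0.015217668037071043
[[[252.07267431 189.11700844]]]
```

View pics/r2.png

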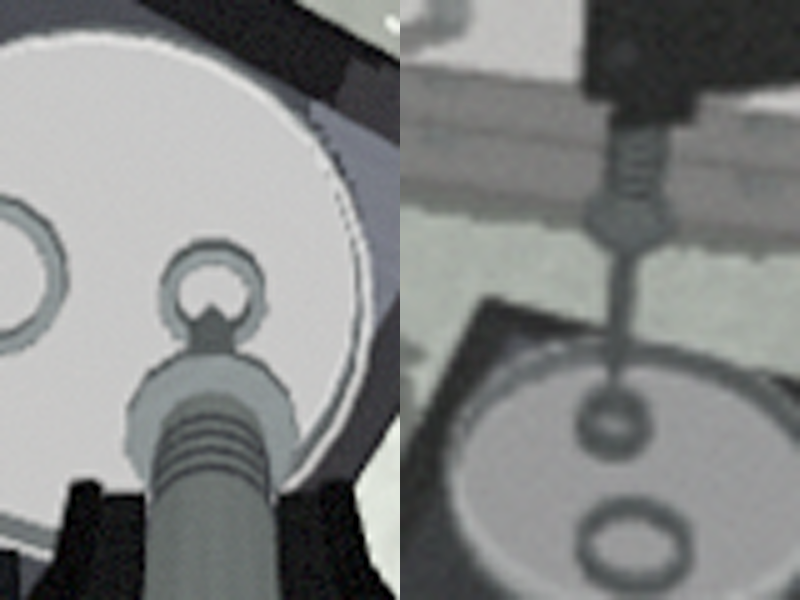

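The wrist tile shows the tip at (212,305) and the ring's top centre at (213,298). The side tile shows the tip at (213,377) and the ring's top centre at (214,408).

Run:
```python
from h import *
np.set_printoptions(precision=4,suppress=True)
T=np.load("T4.npy")
t=[ray("wrist",(252.0,190.6),T=T),ray("side",(296.2,211.7))]
r=[ray("wrist",(252.2,189.2),T=T),ray("side",(296.3,215.6))]
for q in(t,r): x,e=tri(q);print(x,np.round(e,4))
print([atz(q,z)[:2] for q,z in zip(t+r,(.046,.046,.0355,.0355))], get_state()["position"],get_state()["qd"])
```

```text
[0.4841 0.1649 0.0464] [0.0006 0.0006]
[0.4826 0.1641 0.0333] [0. 0.]
[array([0.4845, 0.1651]), array([0.4837, 0.1642]), array([0.4832, 0.1644]), array([0.4823, 0.1663])] [0.4836 0.1653 0.1648] [-0.0001  0.0009  0.0006  0.0006 -0.001   0.0011 -0.0002]
```

Tip is within about 1.5 mm of the ring's axis and 11–13 mm above its top. One fine correction, then hand in.

jog_arm([
  {"x": -1,"y": -0.5,"z": -1,"turn": 0,"claw": 0},
  {"x": -1,"y": -0.5,"z": -1,"turn": 0,"claw": 0},
  {"x": -1,"y": -0.5,"z": -1,"turn": 0,"claw": 0},
  {"x": -1,"y": -0.5,"z": -1,"turn": 0,"claw": 0},
  {"x": -1,"y": -0.5,"z": -1,"turn": 0,"claw": 0},
])

```text
time_s: 8.65
position: [0.4826, 0.1648, 0.1636]
tool_rot: [3.086, 0.587, 0.0]
ft_force: [0.2, 0.6, -0.9]
finger_gap: 0.0151
grasp_force: 30.0
```

```bash
python3 -c "
from station import *
s=get_state();print(s['position'],s['grasp_force'],abs(s['qd']).max());print(hand_in())"
```

```text
[0.48257205 0.16483273 0.16360999] 29.999314388260245 0.0022782517014167014
the job is handed in; nothing more can be done
None
```

The gripper is holding the picker upright and still, its tip about 1 cm above the small ring and within about 1 mm of its centre by measurement; the job was handed in at about 8.7 s.

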